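# Wind the glue clamp onto the rubber boot

## Robot

A 6-joint arm with a two-finger parallel gripper is mounted at the origin on a cart in front of the work surface, level with it; the furniture and walls round the work are solid. World frame = base frame: x ahead of the robot, y to its left, z up, the work surface at z = 0. Lengths are in mm, angles in rad, forces in N, time in s.
With the tool pointing down it reaches from about 275 to 1000 mm from the base axis. Payload 8.4 kg.
Tool frame: the origin (TCP) lies between the finger pads; the fingertips stand 22 mm ahead of it and the grasp point (between the pads) lies 3 mm ahead of it (r.nose_length is the z of the fingertips in the tool frame, in mm); z points along the fingers, y is the line along which they close (so a half turn about z gives the same grasp; the last joint's range is limited). The gripper opens to 85 mm and grips with 20 to 120 N. Pads are 22 mm wide; open, the fingers measure 114 mm over their backs; the gripper's body (76 mm by 85 mm) begins 54 mm behind the grasp point. The pads swing forward as they close: fully open they stand 13 mm farther back than shut.
Start: joints at [1.325, 0.353, 1.633, -0, 1.155, -0.002], TCP at [150.868, 606.52, 253.281] pointing down, gripper open.
Joint ranges: [-2.63, 2.63], [-0.92, 2.1], [0.06, 2.66], [-1.3, 4.44], [0, 2.69], [-3.02, 3.02]. Speed limits (rad/s): [2.22, 2.22, 2.79, 3.14, 3.14, 3.14].

## Interface

Orientations are given as [roll, pitch, yaw] about the fixed x, y, z axes, in that order (R = Rz(yaw) Ry(pitch) Rx(roll)).
In Python, from rig import r gives the robot as it stands.
- The arm moves only by the tool hand_motion, called after "Request:" as name(argument=value, ...), one argument or row to a line, values as JSON. Schema: {"type":"object","properties":{"offsets":{"type":"array","items":{"type":"object","properties":{"ax":{"type":"number"},"ay":{"type":"number"},"az":{"type":"number"},"tx":{"type":"number"},"ty":{"type":"number"},"tz":{"type":"number"},"aperture":{"type":"number"}},"additionalProperties":false,"required":["aperture"]},"minItems":1,"maxItems":5},"grip_force":{"type":"number"},"only":{"type":"string"},"quiet":{"type":"boolean"},"lines":{"type":"string"}},"required":["offsets"],"additionalProperties":false}. offsets is a list of rows, 1 to 5 of them, each an object with the fields ax, ay, az (a rotation vector in units of 0.25 rad), tx, ty, tz (the shift in units of 20 mm), aperture (the opening from 0.0 (shut) to 1.0 (fully open)); a field left out counts as zero (the opening has to be given); each row shifts and turns the commanded pose from where the row before left it, along the tool's axes as they then stand; what a row does not reach is not made up. A row lasts 1/12 s, in which the tool goes at most 41.7 mm and 0.125 rad, less where a joint would pass 70% of its speed; a pose out of reach is approached as far as the arm can. The fingers move at their own pace and stop on an object; grip_force is the grip in N (left out, the last holds). Time passes only in rows, so rows that do not move let the fingers close. The tool returns the time, the measured TCP pose, the force, the opening and the grip force at its end. only (a regular expression) keeps the lines of the reply that match it, lines (a string "A,B") keeps lines A to B, and quiet returns only ok. Input that does not fit is refused with a message, and nothing moves.
- r.sense(): the state, without advancing time (a new reading comes with each control period).
- r.grab_frame(name): name is "scene" or "top" or "wrist"; returns the picture (480x640x3 uint8, red, green, blue); there is no depth.
- r.camera_params(name): a dict with "fx", "fy", "cx", "cy" (pixels), "dist_coeffs" ([k1, k2, p1, p2, k3] as OpenCV has them; the pictures are not rectified), "rvec" (rotation vector, rad) and "tvec" (3), from world to camera coordinates, as OpenCV has them. Camera axes: x right, y down, z forward; pixel columns grow to the right and rows downward; lengths in mm; the calibration is good to about 2 mm. A picture is of the moment at which its call begins: read the wrist's pose just before it. camera_params takes no time and is no camera call; for the wrist camera it gives the pose at the moment of the call.
- r.sign_off(): hands the job in; it is judged then, once.
The state is a dict: "clock": time; "qpos": joint angles; "qvel": joint speeds; "joint_efforts": joint torques, N m; "eef_pos": TCP position; "tcp_rot": TCP orientation; "contact_force": force on the tool from outside, world axes, zero at the start; "wrist_torque": the same for the moment, N m; "opening": opening from 0.0 (shut) to 1.0 (fully open); "grasp_force": force on a finger pad.
Only numpy, scipy, OpenCV 4.12 (cv2) and the standard library are available. Lean on these libraries where they do the work, as an engineer would, in place of code of your own. Each camera call takes 0.05 s, during which the arm holds its last target. There are 200 camera calls.

## Task

Wind the red-gripped crank of the blue bench clamp clockwise until its sprung pad presses the freshly glued black boot into the V jaw and the orange band on the pad's plunger has just gone out of sight into the carriage; do not wind on until the spring bottoms out. Let go of the crank, do not touch the glued boot with the gripper, and leave the other things on the table where they are.

Things in the scene. Friction and masses are not known exactly. Their poses are not given: they have to be found in the camera images.
- clamp: bench screw clamp fixed to the table: grey base plate 92 x 308 mm, 14 mm thick; origin on the table under the crank's axis. Its +y runs along the plate from the crank past the carriage to the V jaw (plate y = -50 to +258 mm); z up. A blue gear housing 68 x 68 mm, 80 mm high, stands under the crank; the V jaw is 70 mm high. Nothing of the clamp but the crank is over 86 mm high.
- crank_axis (a point): point on the crank's vertical axis of turning, 146 mm above the table, level with crank_grip
- crank_grip (a point): middle of the top face of the crank's red grip, 55 mm out from the crank's axis, 146 mm above the table. The grip is a flat upright bar that does not revolve on its arm: 28 mm wide along the arm (radially), 14 mm thick across it, from 100 to 146 mm above the table; the dark steel arm's top is at 100 mm. The point's x axis points radially outward along the arm, z up.
- crank (a joint): crank angle in rad, grows as the crank turns clockwise seen from above; at 0 the arm points along the clamp's +x. Starts anywhere from 0 to 3. Each full clockwise turn brings the carriage and pad 28 mm toward the V jaw; 1.05 to 1.8 turns are needed. Stiff with friction (about 0.18 N m): it stays where it is left, and the spring cannot drive it back.
- pad (a joint): how far the sprung pad has been pushed back into the carriage, in m: 0 free, 0.018 bottomed out. The orange band is 8 mm wide and is fully hidden from 0.008 on. Once the boot is held between pad and jaw it grows by 28 mm per turn of the crank; the spring gives 4 N at the start and 0.8 N more per mm.
- pad_face (a point): centre of the round rubber pad's pressing face (40 mm across), 40 mm above the table; moves along the clamp's +y
- clamp_jaw (a point): point in the V of the fixed steel jaw, 38 mm above the table, 214 mm along +y from the clamp's origin; the V opens toward the pad
- boot: the glued work: round black rubber boot, 63 mm across, 43 mm high, standing upright loose on the clamp's base plate between pad and V jaw; origin at the centre of its underside; the pad pushes it 5 to 15 mm along +y into the V
- marker: bystander: yellow and black paint marker 87 x 73 x 20 mm lying slanting on the table right of the clamp
- spare_boot: bystander: a second black rubber boot, 62 mm across, 40 mm high, standing on the table itself
- jar: bystander: cream jar with yellow lid, 50 mm across, 82 mm high
- tape: bystander: green tape roll, 48 mm across, 50 mm high, standing on end

How it is judged (in metres and radians):
On the way:
1. the pad has come up to the boot and presses on it (contact force between pad and boot above 2 N), for 0.1 s.
At the end, for the whole second after the job is handed in: the boot stands upright (within 0.12 rad) on the clamp's base plate, at rest, held between the sprung pad and the V jaw with over 5 N, the pad pushed back 7 to 14.5 mm (orange band gone, spring not bottomed), the crank released (value of joint pad between 0.007 and 0.0145 m and contact force between pad and boot above 5 N and angle between boot's own z axis and vertical below 0.12 rad and y of boot in the frame of clamp above 0.17 m and z of boot in the frame of clamp below 0.02 m and linear speed of boot below 0.01 m/s); the robot touches nothing.
It fails at once if the spring is bottomed out (pad pushed back over 17 mm) (value of joint pad above 0.017 m).
It fails at once if the gripper touches the glued boot (contact force between the arm and boot above 1 N).
It fails at once if the fingers touch the glued boot (contact force between the fingers and boot above 1 N).
It fails at once if a bystander is moved over 20 mm (distance of any of marker, spare_boot, jar, tape from where it was at the start of the episode above 0.02 m).
It also fails if it takes over 72 s, if anything falls off the work surface, if the arm or the gripper's body presses on something with over 40 N, if the wrist force passes 120 N, or if a joint passes its speed limit or range.

## Working session

There is one attempt and no reset: what is moved stays moved. The work goes in short steps, Python scripts to look and compute and a tool call to move; the robot and the scene stay as the last step left them, time stands still between calls to the robot, and variables do not carry over. Pictures are saved under pics/ and viewed, at most 10 in all, crops included, and the job is handed in when it is done.

```bash
ls; mkdir -p pics; python3 - <<'E'
from rig import r
import cv2,numpy as np
for n in("scene","top"):
    im=r.grab_frame(n);cv2.imwrite(f"pics/{n}0.png",im[:,:,::-1])
    p=r.camera_params(n);print(n,{k:np.round(v,3).tolist() for k,v in p.items()})
    R=cv2.Rodrigues(np.array(p['rvec'],float))[0];print(-R.T@np.array(p['tvec'],float).ravel())
s=r.sense();print(s)
E
```

```text
pics
rig.py
scene {'fx': 485.803, 'fy': 485.803, 'cx': 307.651, 'cy': 235.982, 'dist_coeffs': [0.002, 0.0, 0.0, 0.0, 0.0], 'rvec': [2.182, -0.694, 0.348], 'tvec': [-446.059, 266.193, 1069.908]}
[ -31.15204684 -780.61357907  896.77299633]
top {'fx': 443.182, 'fy': 443.182, 'cx': 322.452, 'cy': 241.337, 'dist_coeffs': [-0.041, 0.0, 0.0, 0.0, 0.0], 'rvec': [2.148, -2.097, 0.171], 'tvec': [-11.241, 545.73, 995.309]}
[ 363.97941544  -16.01263989 1075.10474977]
{'clock': 0.1, 'qpos': array([ 1.32458755e+00,  3.53601943e-01,  1.63406713e+00, -2.37202022e-05,
        1.15517829e+00, -2.42552624e-03]), 'qvel': array([ 0.00018309, -0.00167673, -0.00210439, -0.00031137,  0.00127231,
        0.00054257]), 'joint_efforts': array([-5.27059747e-04, -6.06354547e+01, -3.42822468e+01, -6.38267193e-05,
        3.96814532e-03, -1.73069571e-05]), 'eef_pos': array([150.7849943 , 606.12804411, 252.61917939]), 'tcp_rot': array([-3.14033790e+00,  1.86454170e-05,  2.89781901e+00]), 'contact_force': array([ 0.13850295, -0.16370379, -0.54588788]), 'wrist_torque': array([ 0.04104684, -0.05445712, -0.02785302]), 'grasp_force': 0.0, 'opening': 0.9991267611543841}
```
View pics/scene0.png

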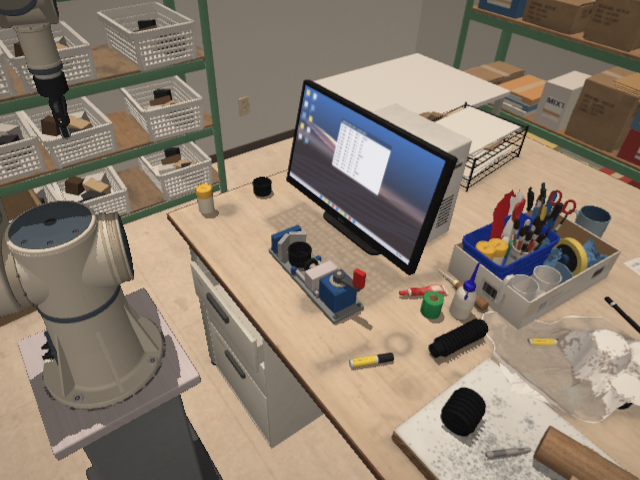

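View pics/top0.png

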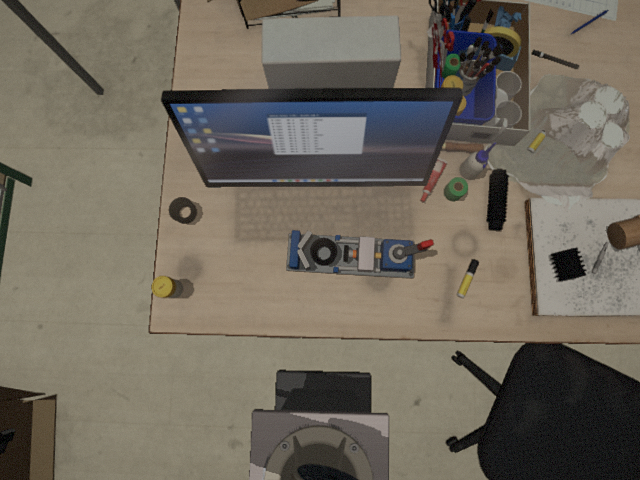

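Scene: clamp with its plate across the view, crank hub near top-view (398,254), red grip near (426,245), boot near (324,250), jaw at about (300,250). The clamp's +y runs to image left (about world +y). The monitor stands behind the clamp.

```bash
cat > h.py <<'E'
from rig import r
import cv2,numpy as np
def rays(n,px):
    p=r.camera_params(n);K=np.array([[p['fx'],0,p['cx']],[0,p['fy'],p['cy']],[0,0,1.]])
    R=cv2.Rodrigues(np.array(p['rvec'],float))[0];C=-R.T@np.array(p['tvec'],float).ravel()
    u=cv2.undistortPoints(np.array(px,float).reshape(-1,1,2),K,np.array(p['dist_coeffs'],float))[:,0]
    return C,np.c_[u,np.ones(len(u))]@R
def onz(n,px,z):
    C,d=rays(n,px);return C+d*((z-C[2])/d[:,2])[:,None]
def tri(n1,a,n2,b):
    C,d=rays(n1,[a]);D,e=rays(n2,[b]);d,e=d[0],e[0]
    s=np.linalg.lstsq(np.c_[d,-e],D-C,rcond=None)[0];P,Q=C+s[0]*d,D+s[1]*e
    return (P+Q)/2,np.linalg.norm(P-Q)
def proj(n,X):
    p=r.camera_params(n);K=np.array([[p['fx'],0,p['cx']],[0,p['fy'],p['cy']],[0,0,1.]])
    return cv2.projectPoints(np.array(X,float).reshape(-1,3),np.array(p['rvec'],float),np.array(p['tvec'],float),K,np.array(p['dist_coeffs'],float))[0][:,0]
E
python3 - <<'E'
from h import *
out=[]
for n,(x0,y0,x1,y1) in(("top",(275,220,445,290)),("scene",(255,215,395,325))):
    im=cv2.imread(f"pics/{n}0.png");hsv=cv2.cvtColor(im,cv2.COLOR_BGR2HSV)
    for nm,m in(("red",((hsv[...,0]<6)|(hsv[...,0]>172))&(hsv[...,1]>170)&(hsv[...,2]>70)),("blue",(abs(hsv[...,0].astype(int)-108)<12)&(hsv[...,1]>130)),("orange",(hsv[...,0]>7)&(hsv[...,0]<16)&(hsv[...,1]>150))):
        k=np.zeros(m.shape,np.uint8);k[y0:y1,x0:x1]=m[y0:y1,x0:x1]
        N,_,st,ce=cv2.connectedComponentsWithStats(k)
        for i in range(1,N):
            if st[i,4]>8: print(n,nm,st[i],ce[i].round(1))
    out.append(cv2.resize(im[y0:y1,x0:x1],(680,int(680*(y1-y0)/(x1-x0))),interpolation=cv2.INTER_CUBIC) if n=="top" else cv2.resize(im[y0:y1,x0:x1],None,fx=5,fy=5,interpolation=cv2.INTER_CUBIC)[:, :])
cv2.imwrite("pics/ct.png",out[0]);cv2.imwrite("pics/cs.png",out[1])
E
```

```text
top red [418 240  15  10  76] [425.6 243.8]
top blue [290 255   9  14  74] [293.7 262.2]
top blue [391 256  21  16 122] [404.1 264.2]
top blue [334 267   4   5  16] [335.4 269.4]
top orange [353 250   4   8  25] [354.1 253.4]
scene red [353 269  13  20 188] [358.8 278.4]
scene blue [272 226  29  27 181] [281.9 236.3]
scene blue [316 256   5   4  13] [318.3 257.5]
scene blue [292 265   4   9  28] [293.4 269.2]
scene blue [320 274  36  39 764] [335.8 295.2]
```

View pics/ct.png

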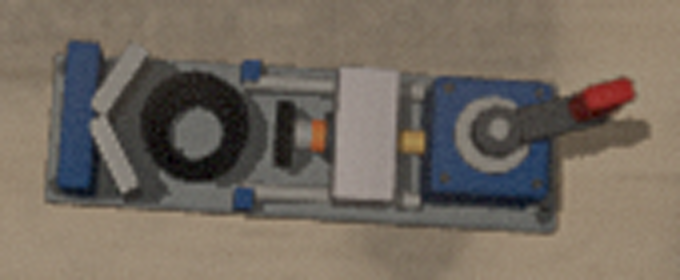

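View pics/cs.png

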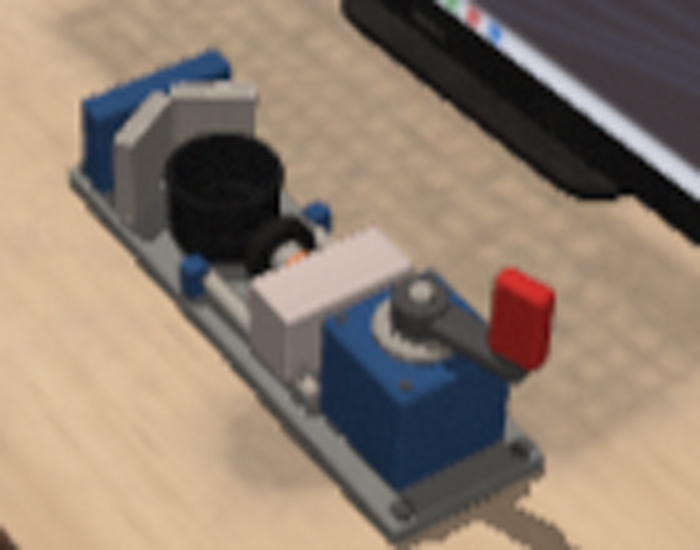

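```bash
python3 - <<'E'
from h import *
np.set_printoptions(precision=1,suppress=True)
c=lambda x,y:(275+x/4,220+y/4)
print("grip top z146",onz("top",[c(612,94)],146), "scene",onz("scene",[(255+525/5,215+283/5)],146))
print("tri grip",tri("top",c(612,94),"scene",(360,271.6)))
print("tri hub",tri("top",c(497,130),"scene",(339.4,273)),onz("top",[c(497,130)],105))
pl=onz("top",[c(57,55),c(48,200),c(553,230)],14);print("plate",pl, np.linalg.norm(pl[0]-pl[1]),np.linalg.norm(pl[1]-pl[2]))
d=pl[1]-pl[2];print("yaw of clamp y", np.degrees(np.arctan2(d[1],d[0]))-90)
ho=onz("top",[c(437,78),c(548,84),c(550,203),c(427,200)],80);print("housing",ho,ho.mean(0))
# monitor lower edge top view, both views
print("boot top",onz("top",[c(195,127)],57))
print("mon corners", tri("top",(207,186),"scene",(288,182)),tri("top",(438,185),"scene",(412,269)))
E
```

```text
grip top z146 [[ 528.9 -224.3  146. ]] scene [[ 529.5 -223.2  146. ]]
tri grip (array([ 528.7, -224. ,  147.1]), np.float64(0.04699970265780516))
tri hub (array([ 515.2, -169.8,  106.7]), np.float64(2.063041530954863)) [[ 514.6 -169.5  105. ]]
plate [[ 568.8   84.    14. ]
 [ 479.8   86.1   14. ]
 [ 468.9 -217.2   14. ]] 89.00551049936963 303.46718022181193
yaw of clamp y -2.0688252621966683
housing [[ 547.6 -139.4   80. ]
 [ 545.6 -202.7   80. ]
 [ 477.5 -203.2   80. ]
 [ 477.7 -133.9   80. ]] [ 512.1 -169.8   80. ]
boot top [[519.7  -1.9  57. ]]
mon corners (array([675.4, 283.3,  52.4]), np.float64(2.363947607434233)) (array([ 669.6, -257.2,  105.4]), np.float64(4.6760999270521575))
```

The manual's scale: shifts go in units of 20 mm and turns go in units of 0.25 rad. Converting my numbers, -27.4 mm is -1.37, -23.6 mm is -1.18.

Request:
hand_motion(
  offsets=[
    {"tx": -1.18, "ty": -1.37, "aperture": 0},
    {"tx": -1.18, "ty": -1.37, "aperture": 0},
    {"tx": -1.18, "ty": -1.37, "aperture": 0},
    {"tx": -1.18, "ty": -1.37, "aperture": 0},
    {"tx": -1.18, "ty": -1.37, "aperture": 0},
  ],
  grip_force=60,
)

```text
clock: 0.52
eef_pos: [232.5, 443.3, 252.9]
tcp_rot: [-3.141, -0.0, 2.898]
contact_force: [1.2, 0.3, 0.2]
opening: 0.299
grasp_force: 0.0
```

Request:
hand_motion(
  offsets=[
    {"tx": -1.18, "ty": -1.37, "aperture": 0},
    {"tx": -1.18, "ty": -1.37, "aperture": 0},
    {"tx": -1.18, "ty": -1.37, "aperture": 0},
    {"tx": -1.18, "ty": -1.37, "aperture": 0},
    {"tx": -1.18, "ty": -1.37, "aperture": 0},
  ],
)

```text
clock: 0.93
eef_pos: [313.9, 281.9, 253.2]
tcp_rot: [-3.141, -0.0, 2.898]
contact_force: [1.3, 0.9, 0.8]
opening: -0.001
grasp_force: 0.0
```

In the tool's units: -27.4 mm is -1.37, -23.6 mm is -1.18.

Request:
hand_motion(
  offsets=[
    {"tx": -1.18, "ty": -1.37, "aperture": 0},
    {"tx": -1.18, "ty": -1.37, "aperture": 0},
    {"tx": -1.18, "ty": -1.37, "aperture": 0},
    {"tx": -1.18, "ty": -1.37, "aperture": 0},
    {"tx": -1.18, "ty": -1.37, "aperture": 0},
  ],
)

```text
clock: 1.35
eef_pos: [395.4, 120.4, 253.3]
tcp_rot: [3.142, 0.0, 2.898]
contact_force: [0.6, 0.5, -0.2]
opening: 0.003
grasp_force: 0.0
```

Request:
hand_motion(
  offsets=[
    {"tx": -1.18, "ty": -1.37, "aperture": 0},
    {"tx": -1.18, "ty": -1.37, "aperture": 0},
    {"tx": -1.18, "ty": -1.37, "aperture": 0},
    {"tx": -1.18, "ty": -1.37, "aperture": 0},
    {"tx": -1.18, "ty": -1.37, "aperture": 0},
  ],
)

```text
clock: 1.77
eef_pos: [476.9, -41.1, 253.1]
tcp_rot: [3.142, -0.0, 2.898]
contact_force: [0.8, -0.2, -0.5]
opening: 0.004
grasp_force: 0.0
```

```bash
python3 -c "
from rig import r
s=r.sense();print(s['qpos'],s['eef_pos'],s['tcp_rot'],r.nose_length)"
```

```text
[-8.91290966e-02  1.23380719e-01  1.93667217e+00  9.73656124e-05
  1.08179941e+00 -1.41592579e+00] [476.8843818  -41.08353087 253.13845869] [ 3.14154779e+00 -2.69797037e-04  2.89754728e+00] 22.0
```

```bash
python3 - <<'E'
from h import *
im=r.grab_frame("wrist");cv2.imwrite("pics/w0.png",im[:,:,::-1])
print(proj("wrist",[[515,-169.5,100],[529,-224,146],[520,-2,57],[519,-58,60]]))
E
```

```text
[[184.63503979 300.58519276]
 [ 98.58233555 363.06324974]
 [381.92681037 242.15483333]
 [320.17430465 256.65435153]]
```

View pics/w0.png

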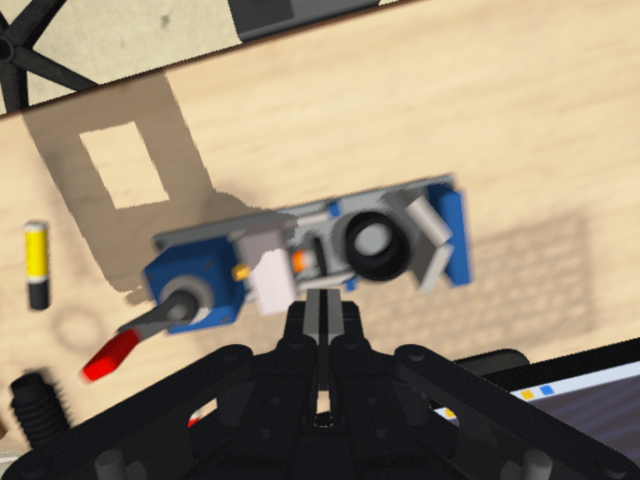

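Wrist view: crank hub at (182,303), grip top (108,362), orange band (298,262), pad (318,255), boot (377,243). This agrees with the measured points to within a few mm.

Request:
hand_motion(
  offsets=[
    {"tx": -1.18, "ty": -1.37, "aperture": 0},
    {"tx": -1.18, "ty": -1.37, "aperture": 0},
    {"tx": -1.18, "ty": -1.37, "aperture": 0},
    {"tx": -1.18, "ty": -1.37, "aperture": 0},
    {"tx": -1.18, "ty": -1.37, "aperture": 0},
  ],
)

```text
clock: 2.23
eef_pos: [558.4, -202.3, 252.9]
tcp_rot: [3.141, -0.001, 2.898]
contact_force: [0.8, 0.1, 0.9]
opening: -0.0
grasp_force: 0.0
```

Request:
hand_motion(
  offsets=[
    {"tz": 1.5, "aperture": 0},
    {"tz": 1.5, "aperture": 0},
    {"tz": 1.5, "aperture": 0},
    {"tz": 1.4, "aperture": 0},
    {"aperture": 0},
  ],
)

```text
clock: 2.65
eef_pos: [554.5, -199.4, 129.8]
tcp_rot: [3.141, -0.009, 2.898]
contact_force: [-2.1, 0.2, -1.7]
opening: 0.001
grasp_force: 0.0
```

```bash
python3 - <<'E'
from h import *
np.set_printoptions(precision=1,suppress=True)
s=r.sense();print(s['qpos'])
p=s['eef_pos'][:2];yaw=s['tcp_rot'][2]
A=np.array([515,-169]);T=np.array([[np.cos(yaw),np.sin(yaw)],[np.sin(yaw),-np.cos(yaw)]])
for a in np.arange(-36,-37-720,-18):
    q=A+55*np.array([np.cos(np.radians(a)),np.sin(np.radians(a))]);print(a,q,T@(q-p));p=q
    if a<-410:break
E
```

```text
[-0.3  0.4  1.8  0.   0.9 -1.7]
-36 [ 559.5 -201.3] [-5.3 -0.6]
-54 [ 547.3 -213.5] [  8.9 -14.7]
-72 [ 532.  -221.3] [ 13.  -11.3]
-90 [ 515. -224.] [15.8 -6.7]
-108 [ 498.  -221.3] [17.1 -1.5]
-126 [ 482.7 -213.5] [16.8  3.9]
-144 [ 470.5 -201.3] [14.7  8.9]
-162 [ 462.7 -186. ] [11.3 13. ]
-180 [ 460. -169.] [ 6.7 15.8]
-198 [ 462.7 -152. ] [ 1.5 17.1]
-216 [ 470.5 -136.7] [-3.9 16.8]
-234 [ 482.7 -124.5] [-8.9 14.7]
-252 [ 498.  -116.7] [-13.   11.3]
-270 [ 515. -114.] [-15.8   6.7]
-288 [ 532.  -116.7] [-17.1   1.5]
-306 [ 547.3 -124.5] [-16.8  -3.9]
-324 [ 559.5 -136.7] [-14.7  -8.9]
-342 [ 567.3 -152. ] [-11.3 -13. ]
-360 [ 570. -169.] [ -6.7 -15.8]
-378 [ 567.3 -186. ] [ -1.5 -17.1]
-396 [ 559.5 -201.3] [  3.9 -16.8]
-414 [ 547.3 -213.5] [  8.9 -14.7]
```

In the tool's units: 17 mm is 0.85, 13 mm is 0.65.

Request:
hand_motion(
  offsets=[
    {"tx": -0.25, "ty": -0.05, "tz": -0.2, "aperture": 0},
    {"tx": 0.45, "ty": -0.75, "aperture": 0},
    {"tx": 0.65, "ty": -0.55, "aperture": 0},
    {"tx": 0.8, "ty": -0.35, "aperture": 0},
    {"tx": 0.85, "ty": -0.05, "aperture": 0},
  ],
)

```text
clock: 3.07
eef_pos: [504.1, -224.3, 142.6]
tcp_rot: [-3.141, 0.008, 2.897]
contact_force: [6.3, 0.9, 0.9]
opening: 0.002
grasp_force: 2.6
```

In the tool's units: 4 mm is 0.2, 17 mm is 0.85.

Request:
hand_motion(
  offsets=[
    {"tx": 0.85, "ty": 0.2, "tz": 0.2, "aperture": 0},
    {"tx": 0.75, "ty": 0.45, "aperture": 0},
    {"tx": 0.55, "ty": 0.65, "aperture": 0},
    {"tx": 0.35, "ty": 0.8, "aperture": 0},
    {"tx": 0.05, "ty": 0.85, "aperture": 0},
  ],
)

```text
clock: 3.48
eef_pos: [467.8, -154.2, 138.6]
tcp_rot: [-3.139, 0.006, 2.898]
contact_force: [-0.2, -7.6, 0.3]
opening: -0.003
grasp_force: 2.9
```

In the tool's units: 17 mm is 0.85, -4 mm is -0.2.

Request:
hand_motion(
  offsets=[
    {"tx": -0.2, "ty": 0.85, "aperture": 0},
    {"aperture": 0},
  ],
)

```text
clock: 3.65
eef_pos: [476.2, -136.5, 138.0]
tcp_rot: [-3.142, 0.004, 2.899]
contact_force: [-0.5, 0.0, 0.2]
opening: -0.004
grasp_force: 0.0
```

```bash
python3 - <<'E'
from h import *
s=r.sense();print(s['eef_pos'],s['contact_force'])
im=r.grab_frame("top");cv2.imwrite("pics/t1.png",im[:,:,::-1])
a=cv2.imread("pics/t1.png")[205:305,265:455];w=r.grab_frame("scene")[205:325,235:405,::-1]
cv2.imwrite("pics/m1.png",np.hstack([cv2.resize(a,(400,300)),cv2.resize(w,(400,300))]))
E
```

```text
[ 476.21747115 -136.50781812  138.04175926] [-0.45507439  0.03476324  0.17214422]
```

View pics/m1.png

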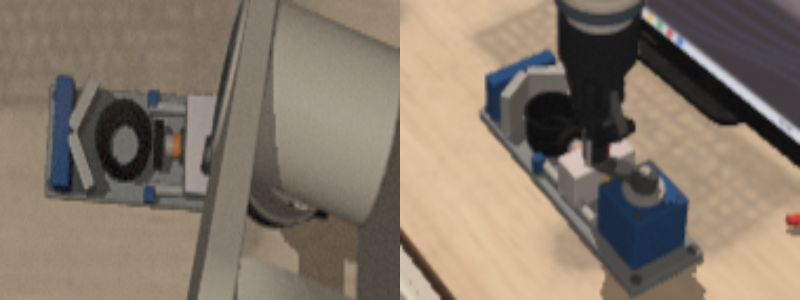

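The carriage is coming up: the pad is close to the boot (left panel, pad at about x=158, boot edge at 150) and the band is still visible at (177,145). I'll wind on.

In the tool's units: -17 mm is -0.85, -13 mm is -0.65.

Request:
hand_motion(
  offsets=[
    {"tx": -0.2, "ty": 0.65, "tz": 0.15, "aperture": 0},
    {"tx": -0.65, "ty": 0.55, "aperture": 0},
    {"tx": -0.8, "ty": 0.35, "aperture": 0},
    {"tx": -0.85, "ty": 0.075, "aperture": 0},
    {"tx": -0.85, "ty": -0.2, "aperture": 0},
  ],
)

```text
clock: 4.17
eef_pos: [543.8, -126.1, 132.3]
tcp_rot: [-3.141, -0.006, 2.898]
contact_force: [-20.4, -8.1, 4.5]
opening: 0.0
grasp_force: 9.0
```

```bash
cat > look.py <<'E'
from h import *
import sys
np.set_printoptions(precision=1,suppress=True)
s=r.sense();p=s['eef_pos'][:2];yaw=s['tcp_rot'][2];print(s['clock'],s['eef_pos'],s['contact_force'])
A=np.array([515,-169]);T=np.array([[np.cos(yaw),np.sin(yaw)],[np.sin(yaw),-np.cos(yaw)]])
a=np.degrees(np.arctan2(*(p-A)[::-1]));print("ang",a,"rad",np.hypot(*(p-A)))
for k in range(5):
    a-=18;q=A+55*np.array([np.cos(np.radians(a)),np.sin(np.radians(a))]);print(T@(q-p));p=q
im=r.grab_frame("top")[:,:,::-1];cv2.imwrite(f"pics/{sys.argv[1]}.png",im)
hsv=cv2.cvtColor(np.ascontiguousarray(im),cv2.COLOR_BGR2HSV).astype(int)
m=((hsv[...,0]>6)&(hsv[...,0]<17)&(hsv[...,1]>140)).astype(np.uint8);m[:235]=0;m[275:]=0;m[:,:290]=0;m[:,400:]=0
N,_,st,ce=cv2.connectedComponentsWithStats(m);print("orange",st[1:],ce[1:])
# boot: dark blob left of pad
g=(hsv[...,2]<60).astype(np.uint8);row=hsv[251,295:375,2];print(row)
E
python3 look.py t2
```

```text
4.1667 [ 543.8 -126.1  132.3] [-20.4  -8.1   4.5]
ang 56.08693276667175 rad 51.67939309167481
[-16.2  -5.2]
[-11.7 -12.6]
[ -7.3 -15.6]
[ -2.1 -17.1]
[  3.3 -16.9]
orange [[345 250   3   7  21]
 [314 254   1   1   1]
 [319 260   1   1   1]] [[346. 253.]
 [314. 254.]
 [319. 260.]]
[ 97  99 106 143 141 138 139 105  59  63  73  64  64  53  35  38  27  33
  23  28  27  61  85 108 109 102 110 107 107 107 108 107 109  94  31  26
  33  16  23  35  21  33  34  31  28  84 130 126 127 134 159 165 162  86
  65  76 101 150 163 160 159 157 153 155 155 157 158 154 155 155 156 155
 138 106  92 103 151 153 149 142]
```

In the tool's units: -5 mm is -0.25, -16 mm is -0.8.

Request:
hand_motion(
  offsets=[
    {"tx": -0.8, "ty": -0.25, "aperture": 0},
    {"aperture": 0},
    {"aperture": 0},
  ],
)

```text
clock: 4.47
eef_pos: [560.6, -135.6, 132.8]
tcp_rot: [-3.142, 0.001, 2.897]
contact_force: [-0.2, -0.1, -0.8]
opening: -0.002
grasp_force: 0.0
```

```bash
python3 look.py t3
```

```text
4.4667 [ 560.6 -135.6  132.8] [-0.2 -0.1 -0.8]
ang 36.21329882719348 rad 56.48662943431261
[-10.4 -14.1]
[ -6.8 -15.8]
[ -1.6 -17.1]
[  3.8 -16.8]
[  8.8 -14.8]
orange [[344 249   4   8  23]
 [311 252   1   1   1]
 [316 262   1   1   1]
 [318 263   1   1   1]] [[345.  252.7]
 [311.  252. ]
 [316.  262. ]
 [318.  263. ]]
[ 97 100 112 147 140 141 136 110  63  67  71  67  60  36  30  29  23  24
  29  27  60  73 112 111 106 109 107 107 109 111 108 109 105  42  27  29
  31  34  28  23  38  31  17  38  76 132 128 125 124 163 168 161  90  60
  74 154 164 160 161 135  85 124 160 161 161 161 161 163 160 162 161 161
 163 133  90  75  72  71  64  72]
```

Request:
hand_motion(
  offsets=[
    {"tx": -0.5, "ty": -0.7, "aperture": 0},
    {"tx": -0.35, "ty": -0.8, "aperture": 0},
    {"tx": -0.075, "ty": -0.85, "aperture": 0},
    {"aperture": 0},
    {"aperture": 0},
  ],
)

```text
clock: 4.93
eef_pos: [566.4, -185.2, 132.6]
tcp_rot: [-3.141, 0.001, 2.896]
contact_force: [0.1, -0.3, 0.5]
opening: -0.0
grasp_force: 0.0
```

```bash
python3 look.py t4; python3 - <<'E'
import cv2
for n in ("top0","t2","t3","t4"): print(cv2.cvtColor(cv2.imread(f"pics/{n}.png"),6)[251,295:375])
E
```

```text
4.9333 [ 566.4 -185.2  132.6] [ 0.1 -0.3  0.5]
ang -17.521912314264068 rad 53.89219094652547
[  2.6 -16.9]
[  8.7 -14.8]
[ 12.9 -11.4]
[15.8 -6.9]
[17.1 -1.7]
orange [[342 250   4   7  24]
 [308 256   1   1   1]
 [316 261   1   1   1]] [[343.2 252.8]
 [308.  256. ]
 [316.  261. ]]
[ 96  96 108 149 142 140 139 110  60  68  67  36  35  36  19  34  28  28
  58  76 110 112 111 110 106 108 107 108 110 111 111  64  32  28  26  12
  31  32  38  33  32  36  61  83 129 128 129 168 164 165 112  62  70 155
 164 164 162 161 162 158 160 157 158 155 155 154 156 148  69  68  87  83
  95 111 109 108 106 103 104 104]
[ 63  70 101 136 136 134 133 101  58  62  68  70  66  67  65  40  27  29
  19  23  22  28  41  70 107 110 110 105 106 103 106 104 108 107 104  64
  32  18  24  13  30  23  50  65  61  64  69 105  84  38  21  31  30  66
 114 115 111 114 106 105 106  71  58  70 141 151 153 147 149 149 145 146
 146 145 142 142 143 143 139  75]
[ 65  70 100 136 136 133 13
[... 250 characters left out ...]
48 147 148 147
 131 100  87  96 143 144 142 134]
[ 65  71 106 141 136 136 131 106  61  65  70  66  58  33  26  25  22  21
  28  25  58  73 111 110 106 108 106 106 108 109 107 108 103  40  20  27
  28  33  22  20  36  30  13  37  75 127 123 123 117 112 115 107  67  59
  72 148 157 153 155 129  80 118 154 153 154 154 156 156 155 155 156 156
 156 128  87  73  70  69  62  71]
[ 66  67 101 143 137 135 134 106  57  66  66  34  31  33  18  31  26  24
  57  75 108 111 109 108 105 106 106 107 110 110 110  63  32  26  25  10
  30  24  35  30  30  34  58  79 124 125 121 118 109 110  81  58  68 149
 157 157 153 153 154 151 152 150 151 147 147 148 149 141  64  61  77  73
  86 104 106 105 101 100 101 102]
```

In the tool's units: -17 mm is -0.85, -15 mm is -0.75.

Request:
hand_motion(
  offsets=[
    {"tx": 0.125, "ty": -0.85, "aperture": 0},
    {"tx": 0.45, "ty": -0.75, "aperture": 0},
    {"aperture": 0},
    {"aperture": 0},
  ],
)

```text
clock: 5.32
eef_pos: [547.7, -212.7, 132.6]
tcp_rot: [-3.141, 0.0, 2.897]
contact_force: [0.4, -0.1, 0.7]
opening: 0.002
grasp_force: 0.0
```

```bash
python3 look.py t5
```

```text
5.3167 [ 547.7 -212.7  132.6] [ 0.4 -0.1  0.7]
ang -53.1649378212611 rad 54.567824266812586
[ 12.5 -11.8]
[15.7 -7. ]
[17.1 -1.8]
[16.8  3.6]
[14.9  8.6]
orange [[313 247   1   1   1]
 [341 249   4   8  26]
 [310 255   1   1   1]
 [325 256   1   1   1]
 [334 258   1   1   1]] [[313.  247. ]
 [342.2 252.5]
 [310.  255. ]
 [325.  256. ]
 [334.  258. ]]
[ 96  98 112 147 143 142 143 114  65  64  37  36  29  25  35  30  35  57
  80 114 114 112 110 112 108 111 109 109 110 115  67  22  25  31  22  36
  27  37  36  37  36  70  88 129 128 134 163 166 165 112  62  74 154 167
 163 160 160 160 157 159 160 157 159 154 152 155 144  73  67  91  92 115
 114 111 108 107 109 109 105 104]
```

In the tool's units: 16 mm is 0.8, 12.5 mm is 0.625.

Request:
hand_motion(
  offsets=[
    {"tx": 0.625, "ty": -0.6, "aperture": 0},
    {"tx": 0.8, "ty": -0.35, "aperture": 0},
    {"aperture": 0},
    {"aperture": 0},
  ],
)

```text
clock: 5.7
eef_pos: [515.6, -224.2, 132.5]
tcp_rot: [-3.142, -0.0, 2.898]
contact_force: [0.0, -0.4, -0.1]
opening: 0.004
grasp_force: 0.0
```

```bash
python3 look.py t6
```

```text
5.7 [ 515.6 -224.2  132.5] [ 0.  -0.4 -0.1]
ang -89.35580698524156 rad 55.15484896256691
[17.2 -1.5]
[16.8  3.7]
[14.8  8.7]
[11.4 12.9]
[ 6.9 15.8]
orange [[340 249   3   8  23]
 [327 252   1   1   1]
 [310 256   1   1   1]
 [321 263   1   1   1]] [[341.  252.7]
 [327.  252. ]
 [310.  256. ]
 [321.  263. ]]
[100  98 110 149 142 140 141 112  63  34  36  26  37  37  34  26  38  72
 112 115 111 107 110 113 109 106 110 112 115  67  36  29  37  21  28  33
  23  40  35  44  52  87 134 131 129 159 167 167  94  60  80 156 163 161
 161 164 158 161 155 156 157 156 155 155 160 139  72  71  90  83  92 112
 114 112 105 107 107 106 108 102]
```

Request:
hand_motion(
  offsets=[
    {"tx": 0.85, "ty": -0.075, "aperture": 0},
    {"tx": 0.85, "ty": 0.2, "aperture": 0},
    {"aperture": 0},
    {"aperture": 0},
  ],
)

```text
clock: 6.08
eef_pos: [483.7, -213.6, 132.5]
tcp_rot: [-3.141, -0.0, 2.898]
contact_force: [-0.8, -0.1, -0.2]
opening: -0.0
grasp_force: 0.0
```

```bash
python3 look.py t7
```

```text
6.0833 [ 483.7 -213.6  132.5] [-0.8 -0.1 -0.2]
ang -125.07191449073876 rad 54.527788194877566
[15.1  8.2]
[11.5 12.8]
[ 7.  15.7]
[ 1.8 17.1]
[-3.6 16.8]
orange [[340 249   2   8  15]] [[340.5 252.7]]
[ 92  97 110 147 143 142 142 111  61  35  35  36  26  24  35  25  47  75
 115 115 111 111 110 110 109 106 112 113 113  66  35  21  24  31  25  33
  32  36  29  28  59  86 132 128 127 159 165  77  62 116 160 167 161 163
 163 157 160 159 158 157 151 156 158 158 122  72  73  90  90  87 112 112
 115 113 110 106 102 104 105 104]
```

The boot has stopped against the jaw and the band is now shrinking, so the pad is pushed back about 3 mm. It needs roughly 7 mm more, which is about 90°.

In the tool's units: 8 mm is 0.4, 7 mm is 0.35.

Request:
hand_motion(
  offsets=[
    {"tx": 0.75, "ty": 0.4, "aperture": 0},
    {"tx": 0.575, "ty": 0.65, "aperture": 0},
    {"tx": 0.35, "ty": 0.8, "aperture": 0},
    {"aperture": 0},
    {"aperture": 0},
  ],
)

```text
clock: 6.55
eef_pos: [460.1, -169.8, 132.3]
tcp_rot: [3.142, -0.0, 2.899]
contact_force: [-0.1, -0.5, 0.6]
opening: -0.005
grasp_force: 0.0
```

```bash
python3 look.py t8
```

```text
6.55 [ 460.1 -169.8  132.3] [-0.1 -0.5  0.6]
ang -179.2009125551092 rad 54.865955970777875
[ 1.8 17.1]
[-3.7 16.8]
[-8.7 14.9]
[-12.9  11.4]
[-15.8   6.9]
orange [[307 252   1   1   1]
 [308 255   1   1   1]
 [358 256   1   1   1]] [[307. 252.]
 [308. 255.]
 [358. 256.]]
[101  95 113 147 142 139 139 112  62  39  33  24  30  31  26  30  52  84
 114 115 111 111 115 109 110 111 105 111 113  64  29  25  30  30  35  23
  36  23  38  40  56  90 131 131 131  86  63  86 162 164 162 160 161 162
 158 157 159 158 156 154 156 161 135  77  75  96  92  91 105 107 111 111
 109 109 108 109 109 105 102 101]
```

Request:
hand_motion(
  offsets=[
    {"tx": 0.1, "ty": 0.85, "aperture": 0},
    {"tx": -0.2, "ty": 0.85, "aperture": 0},
    {"aperture": 0},
    {"aperture": 0},
  ],
)

```text
clock: 6.93
eef_pos: [470.1, -137.7, 132.1]
tcp_rot: [3.141, -0.0, 2.899]
contact_force: [0.7, 0.2, -1.5]
opening: -0.003
grasp_force: 0.0
```

```bash
python3 look.py t9; python3 - <<'E'
import cv2,numpy as np
# sub-pixel carriage faces: mean column profile over rows 246-258, half-level crossings
for n in ("t2","t3","t4","t5","t6","t7","t8","t9"):
    v=cv2.imread(f"pics/{n}.png")[:,:,0].astype(float)[244:262,330:385].mean(0)   # blue: orange is dark
    i=np.where((v[:-1]<110)&(v[1:]>=110))[0];j=np.where((v[:-1]>=110)&(v[1:]<110))[0]
    f=lambda k:330+k+(110-v[k])/(v[k+1]-v[k])
    print(n,[round(f(k),2) for k in i],[round(f(k),2) for k in j])
E
```

```text
6.9333 [ 470.1 -137.7  132.1] [ 0.7  0.2 -1.5]
ang 145.09814388198026 rad 54.74029093375846
[-8.4 15. ]
[-12.8  11.5]
[-15.7   7. ]
[-17.1   1.8]
[-16.8  -3.6]
orange [] []
[100  94 109 146 144 138 139 111  58  40  32  25  31  26  32  30  51  77
 110 110 112 110 111 108 113 109 108 110 112  64  35  24  25  29  30  31
  31  39  23  27  57  88 132 133  68  64 108 163 164 162 161 162 160 159
 156 157 157 156 153 156 158 117  71  98  95  96 109 107 105 106 114  85
  47  77 127 134 101  81  91 114]
t2 [np.float64(350.73)] [np.float64(365.34)]
t3 [np.float64(349.51), np.float64(356.08)] [np.float64(354.93), np.float64(368.93)]
t4 [np.float64(347.55)] [np.float64(362.28)]
t5 [np.float64(346.49)] [np.float64(361.24)]
t6 [np.float64(345.38)] [np.float64(360.1)]
t7 [np.float64(344.05)] [np.float64(358.68)]
t8 [np.float64(342.33)] [np.float64(357.0)]
t9 [np.float64(341.09)] [np.float64(355.65)]
```

```bash
python3 - <<'E'
import cv2,numpy as np
# boot position: centroid of bright bore + its edge crossings
for n in ("top0","t4","t5","t6","t7","t8","t9"):
    v=cv2.imread(f"pics/{n}.png")[:,:,0].astype(float)[246:256].mean(0)
    f=lambda k:k+(75-v[k])/(v[k+1]-v[k])
    ks=[k for k in range(303,345) if (v[k]-75)*(v[k+1]-75)<0];print(n,[round(f(k),2) for k in ks])
E
```

```text
top0 [np.float64(318.97), np.float64(328.72), np.float64(340.61), np.float64(343.24)]
t4 [np.float64(314.87), np.float64(325.12), np.float64(337.95), np.float64(341.88)]
t5 [np.float64(313.69), np.float64(324.08), np.float64(336.68), np.float64(340.79)]
t6 [np.float64(312.7), np.float64(323.15), np.float64(335.66), np.float64(339.91), np.float64(344.92)]
t7 [np.float64(312.66), np.float64(323.11), np.float64(335.71), np.float64(339.92), np.float64(343.4)]
t8 [np.float64(312.7), np.float64(323.15), np.float64(335.64), np.float64(339.65), np.float64(341.84)]
t9 [np.float64(312.74), np.float64(323.08), np.float64(335.66), np.float64(338.6), np.float64(340.49)]
```

Boot seated at t6, and the carriage has advanced about 10 mm since then, so the pad is at about 10 mm. Next I back off and lift.

Request:
hand_motion(
  offsets=[
    {"tx": 0.15, "ty": -0.6, "aperture": 0},
    {"tz": -1.5, "aperture": 0},
    {"tz": -2, "aperture": 0},
    {"tz": -2, "aperture": 0},
    {"aperture": 0},
  ],
)

```text
clock: 7.4
eef_pos: [466.8, -150.8, 249.2]
tcp_rot: [-3.141, 0.01, 2.897]
contact_force: [2.2, -0.0, 1.0]
opening: 0.003
grasp_force: 0.0
```

Request:
hand_motion(
  offsets=[
    {"tx": 1.25, "tz": -0.5, "aperture": 0},
    {"tx": 1.5, "aperture": 0},
    {"tx": 1.5, "aperture": 0},
    {"aperture": 0},
    {"aperture": 0},
  ],
)

```text
clock: 7.82
eef_pos: [380.1, -128.5, 252.5]
tcp_rot: [-3.141, 0.001, 2.897]
contact_force: [0.4, -0.5, -0.9]
opening: 0.001
grasp_force: 0.0
```

```bash
python3 - <<'E'
from h import *
a=r.grab_frame("top")[205:305,265:455,::-1];w=r.grab_frame("scene")[205:325,235:405,::-1];k=r.grab_frame("wrist")[:,:,::-1]
cv2.imwrite("pics/end.png",np.vstack([np.hstack([cv2.resize(a,(400,240)),cv2.resize(w,(400,240))]),np.hstack([cv2.resize(k,(400,300)),cv2.resize(k[100:340,250:640],(400,300))])]))
E
```

```text
(no output)
```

View pics/end.png

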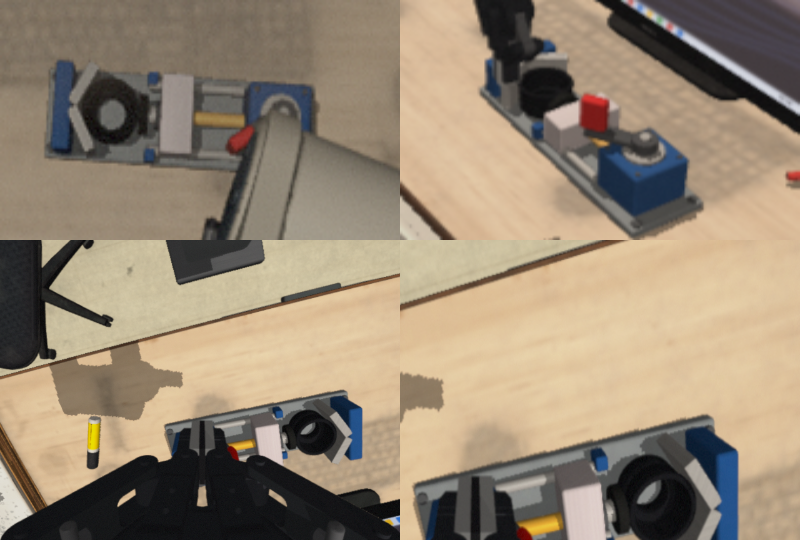

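The boot is seated in the V at top-view panel (113,118), no orange shows between pad and carriage at (155,117), a short length of plunger is still visible, and the gripper is clear of the crank.

```bash
python3 -c "
from rig import r
print(r.sign_off())"
```

```text
the job is handed in; nothing more can be done
None
```

I wound the crank until the boot was held in the V jaw with the orange band just hidden. By image measurement the pad is pushed back about 10 mm. The crank is released with the gripper clear, the boot and bystanders were not touched as far as I could tell, and I handed the job in at about 8 s; no verdict came back.

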